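Brake the cutter setting stand and seat the shell mill on its driving lugs

TASK

The shell mill on the setting stand is still riding on top of the arbor's two driving lugs, and the spindle turns freely under it. Press the brake pedal down to its stop so that it latches and stays down when you let go, then turn the mill until the slot across its underside drops over the lugs and it sits fully home on the arbor shoulder. Leave the pedal latched, let go of everything, and leave the other tools on the bench where they lie.

Things in the scene. Friction and masses are not known exactly. Their poses are not given: they have to be found in the camera images.
- stand: Grey cast setting stand, bolted down. Origin: on the bench under the vertical spindle axis, z up; the brake pedal sticks out along its -x. Round base of radius 70 mm, tongue 74 mm wide to x = -145 mm; bright brake disc, radius 55 mm, 80 to 90 mm above the bench; arbor shoulder at 124 mm. Brake off, the spindle follows the mill when it is turned; brake on, it is held (slips above 0.6 N m).
- latch_tab (a point): Thumb tab of the spring latch beside the pedal arm, on the stand's +y side (stand frame -132, 33, 65 mm); the latch stands 70 mm high. It hooks itself over a pin of the pedal when the pedal reaches its stop. Pushing the tab away would free the pedal: leave it alone.
- pedal_hinge (a point): Axis of the pedal's hinge (stand frame -75, 0, 56 mm), along the stand's y.
- pedal_pad (a point): Centre of the top of the pedal's ribbed black rubber pad, 46 mm along x and 50 mm across; moves with the pedal. At rest at -180, 0, 83.5 mm in the stand frame; at the stop 32 mm lower and 3 mm farther from the spindle. The pad starts tilted 0.15 rad, free edge up, and ends tilted 0.15 rad the other way.
- pedal (a joint): Pedal angle in rad: 0 up (held by a spring), 0.30 at the stop. A vertical push on the pad of about 3 N starts it, about 12 N holds it at the stop. The latch catches above 0.28; latched and let go, it rests at about 0.27. Not latched, it springs back to 0.
- arbor_seat (a point): Centre of the arbor's shoulder face on the spindle axis, 124 mm above the bench, z up; turns with the spindle. Two driving lugs stand on the shoulder along this frame's +x and -x, each 10 mm wide, 7 mm high, from 13 to 26.5 mm from the axis. In the middle a pilot of 22 mm diameter stands 24 mm up from the shoulder.
- spindle (a joint): Angle of the spindle about the vertical in rad, anticlockwise from above; 0 when the lugs point along the stand's x. Turns endlessly.
- shell_mill: Dark steel shell mill with four bright inserts round its top edge: 50 mm diameter, 40 mm high, about 0.4 kg. Origin: centre of its underside, z up. A slot 12 mm wide, 8 mm deep crosses the underside along its own x (a half turn is the same). It starts on the lugs, 7 mm above the shoulder, slot 0.5 rad or more off; within about 0.04 rad it drops. Grip round the 50 mm body from above.
- cutter_a: Long milling cutter, 213 x 40 x 40 mm, lying on the left; bystander. Origin: centre of its underside.
- cutter_b: Long milling cutter, 203 x 50 x 50 mm, lying on the left beside the tool box; bystander. Origin: centre of its underside.
- spanner: Flat steel spanner, 226 mm long, lying to the right of the stand; bystander. Origin: centre of its underside.
- soft_jaw: Black steel block, 40 x 75 x 30 mm, lying on the right near the vice; bystander. Origin: centre of its underside.
- collet_chuck: Dark round collet chuck, 86 x 69 x 69 mm, lying on its side on the right; bystander. Origin: centre of its underside.
Mind the look-alikes: they are no part of the job. What is shaped like the shell_mill but purple or turquoise is not meant.

How it is judged:
By the outcome, as a careful person would: the job done as asked, in the order asked, and still so for the second after the job is handed in, with the robot touching nothing.
It also fails if it takes over 64 s, if anything falls off the work surface, if the arm or the gripper's body presses on something with over 40 N, if the wrist force passes 120 N, or if a joint passes its speed limit or range.

ROBOT

A 6-joint arm with a two-finger parallel gripper is mounted at the origin on a cart in front of the work surface, level with it; the furniture and walls round the work are solid. World frame = base frame: x ahead of the robot, y to its left, z up, the work surface at z = 0. Lengths are in m, angles in rad, forces in N, time in s.
With the tool pointing down it reaches from about 0.3 to 0.875 m from the base axis. Payload 6.4 kg.
Tool frame: the origin (TCP) lies at the very end of the fingers, on their centre line; the grasp point (between the pads) lies tcp_to_grasp behind it (tcp_to_grasp is the distance from the TCP to the grasp point, in m); z points along the fingers, y is the direction in which the jaws open and shut (so a half turn about z gives the same grasp; the last joint's range is limited). The gripper opens to 85 mm and grips with 20 to 120 N. Pads are 22 mm wide; open, the fingers measure 114 mm over their backs; the gripper's body (76 mm by 85 mm) begins 54 mm behind the grasp point. The pads swing forward as they close: fully open they stand 13 mm farther back than shut.
Start: joints at [-1.444, 0.181, 1.607, -0, 1.354, -0.206], TCP at [0.188, -0.543, 0.197] pointing down, gripper open.
Joint ranges: [-2.99, 2.99], [-0.89, 2.07], [0.3, 2.58], [-1.14, 4.28], [0, 2.63], [-3.12, 3.12]. Speed limits (rad/s): [2.57, 2.57, 3.01, 3.14, 3.14, 3.14].

INTERFACE

Orientations are given as a unit quaternion [w, x, y, z].
In Python, from bench import get_obs, camera, hand_in, tcp_to_grasp gives the robot as it stands.
- The arm moves only by the shell command python3 -m inch 'ROWS' [OPENING]. ROWS is JSON, a list of rows, each an object with "delta_pos": the shift along the tool's x, y, z in cm, a list of three; "rotation": the turn, a rotation vector about the tool's x, y, z in rad, a list of three. In form: [{"delta_pos": [x, y, z], "rotation": [rx, ry, rz]}, ...]. A call has 1 to 10 rows; each row shifts and turns the commanded pose from where the row before left it, along the tool's axes as they then stand; what a row does not reach is not made up. A row lasts 1/10 s, in which the tool goes at most 50 mm and 8.59 degrees, less where a joint would pass 70% of its speed; a pose out of reach is approached as far as the arm can. A call is refused whole if a number of a shift passes 5 or a number of a turn 0.15, either way. A call with a gripper value outside its range is refused whole. OPENING is the finger opening in cm, from 0 to 8.54, set as the call begins (- or left out, the last holds). The fingers move at their own pace and stop on an object; the grip force is fixed at half the most. Time passes only in rows, so rows that do not move let the fingers close. It gives the time, the measured TCP pose, the force and the opening at its end, in the units of the state.
- get_obs(): the state, without advancing time (a new reading comes with each control period).
- camera(name): name is "scene" or "top" or "wrist"; returns a dict with "color" (384x512x3 uint8, red, green, blue), "vfov" (degrees; the focal length in pixels is half the picture's height over the tangent of half this angle, whatever the lens; pixels are square), "cx", "cy" (the principal point, pixels), "eye" and "orientation" of the camera in the world; the wrist camera has in their place "T_tool_cam" (4x4, takes a point from camera to tool coordinates, whose origin is the TCP and whose axes are the flange's). Camera axes: x right, y down, z forward; pixel columns grow to the right and rows downward; lengths in m; the calibration is good to about 2 mm. A picture is of the moment at which its call begins: read the wrist's pose just before it. There is no depth.
- hand_in(): hands the job in, once; it reports no verdict.
The state is a dict: "time_s": time; "q": joint angles; "dq": joint speeds; "joint_efforts": joint torques, N m; "eef_pos": TCP position; "eef_rot": TCP orientation; "wrist_force": force on the tool from outside, world axes, zero at the start; "torque": the same for the moment, N m; "opening": opening from 0.0 (shut) to 1.0 (fully open).
Only numpy, scipy, OpenCV 4.12 (cv2) and the standard library are available. Lean on these libraries where they do the work, as an engineer would, in place of code of your own. Each camera call takes 0.05 s, during which the arm holds its last target.

## Working session

There is one attempt and no reset: what is moved stays moved. The work goes in short steps, Python scripts to look and compute and a shell command to move; the robot and the scene stay as the last step left them, time stands still between calls to the robot, and variables do not carry over. Pictures are saved under pics/ and viewed, and the job is handed in when it is done.

```bash
mkdir -p pics; ls; python3 - <<'E'
from bench import *
import bench,cv2
print(get_obs(), tcp_to_grasp)
for n in("scene","top","wrist"):
    c=camera(n); cv2.imwrite(f"pics/{n}0.png",c["color"][:,:,::-1]); print({k:v for k,v in c.items() if k!="color"})
E
```

```text
pics
{'time_s': 0.0, 'q': array([-1.44428012e+00,  1.81538556e-01,  1.60800461e+00, -2.95663270e-05,
        1.35382744e+00, -2.06274914e-01]), 'dq': array([ 0.00122755, -0.00139054,  0.0001442 ,  0.00015432, -0.00079106,
       -0.00161026]), 'joint_efforts': array([-8.83848497e-04, -4.44882452e+01, -3.51338267e+01, -3.33305370e-04,
        8.83927132e-03,  6.90312618e-06]), 'eef_pos': array([ 0.18778259, -0.54281574,  0.19608726]), 'eef_rot': array([-8.88841568e-04,  9.86187252e-01,  1.65631864e-01,  2.10200146e-05]), 'wrist_force': array([0.21480252, 0.05153221, 0.69089417]), 'torque': array([-0.01592425, -0.00222638,  0.01245622]), 'opening': 1.0008577646676833} 0.0187
{'vfov': 49.69809948219202, 'cx': 253.01977260543723, 'cy': 193.37354616034025, 'eye': array([0.1339008 , 0.73793601, 0.71059582]), 'orientation': array([ 0.13311604, -0.25593862,  0.85209014, -0.43671265])}
{'vfov': 46.33260634936156, 'cx': 259.63103748963965, 'cy': 195.1896910609232, 'eye': array([0.47382868, 0.02449791, 1.44925329]), 'orientation': array([-0.03178323,  0.71332174, -0.69931894,  0.03339089])}
{'vfov': 70.64073669502986, 'cx': 252.5303627502649, 'cy': 192.52431636414389, 'T_tool_cam': array([[-2.87403893e-04, -9.62876224e-01, -2.69943132e-01,
         6.71877046e-02],
       [ 9.99999957e-01, -2.60636555e-04, -1.35003022e-04,
         1.31267450e-03],
       [ 5.96341526e-05, -2.69943159e-01,  9.62876257e-01,
        -1.75939909e-01],
       [ 0.00000000e+00,  0.00000000e+00,  0.00000000e+00,
         1.00000000e+00]])}
```

View pics/scene0.png

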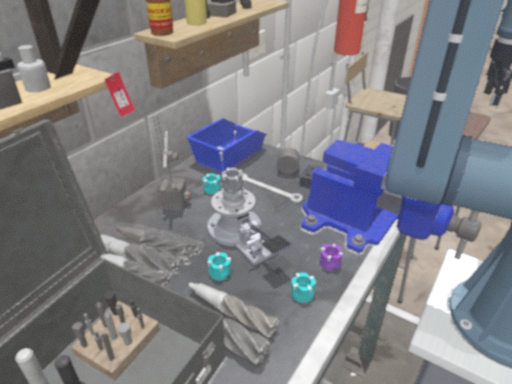

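View pics/top0.png

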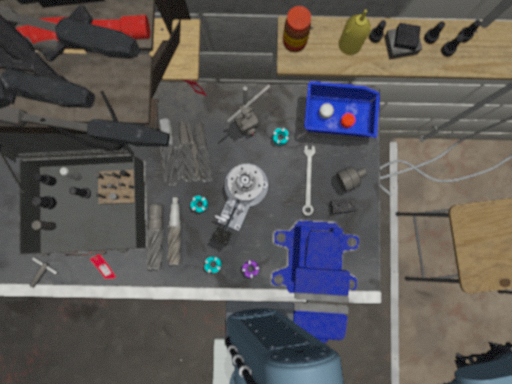

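View pics/wrist0.png

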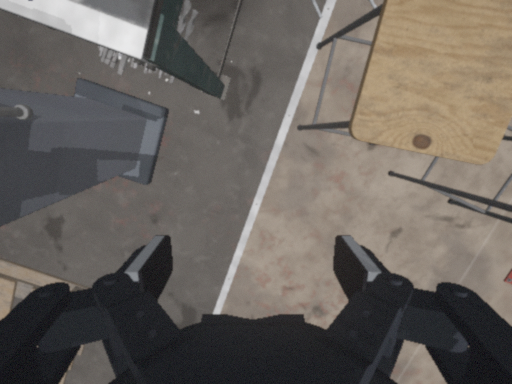

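```bash
python3 - <<'E'
import cv2
a=cv2.imread("pics/top0.png")[140:280,170:310]; cv2.imwrite("pics/top0c.png",cv2.resize(a,None,fx=4.2,fy=4.2,interpolation=cv2.INTER_CUBIC))
a=cv2.imread("pics/scene0.png")[150:280,180:310]; cv2.imwrite("pics/scene0c.png",cv2.resize(a,None,fx=4.5,fy=4.5,interpolation=cv2.INTER_CUBIC))
E
```

```text
(no output)
```

View pics/top0c.png

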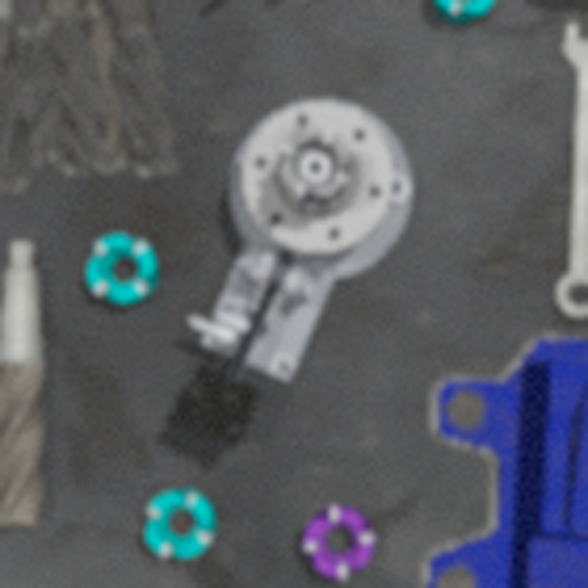

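View pics/scene0c.png

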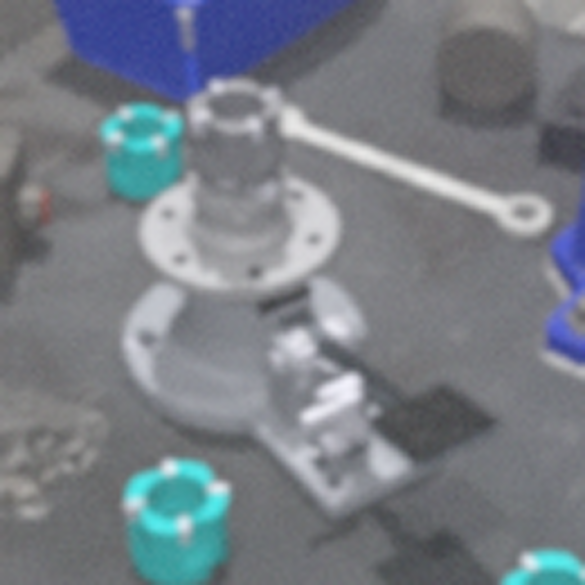

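```bash
cat > h.py <<'E'
import numpy as np
from scipy.spatial.transform import Rotation as R
from bench import *
def rot(q): return R.from_quat([q[1],q[2],q[3],q[0]])
def setup(n,c):
    f=192/np.tan(np.radians(c["vfov"]/2))
    if n=="wrist":
        o=c["obs"]; T=c["T_tool_cam"]; Rt=rot(o["eef_rot"]).as_matrix()
        return f,Rt@T[:3,:3],Rt@T[:3,3]+o["eef_pos"]
    return f,rot(c["orientation"]).as_matrix(),c["eye"]
def pix2w(n,c,u,v,z):
    f,Rm,e=setup(n,c); d=Rm@np.array([(u-c["cx"])/f,(v-c["cy"])/f,1]); return e+d*(z-e[2])/d[2]
def w2pix(n,c,p):
    f,Rm,e=setup(n,c); d=Rm.T@(np.array(p)-e); return np.array([c["cx"]+f*d[0]/d[2],c["cy"]+f*d[1]/d[2]])
def cam(n):
    o=get_obs(); c=camera(n); c["obs"]=o; return c
E
python3 - <<'E'
from h import *
c=cam("top"); 
for u,v,z in[(246.7,181.7,.09),(245,179.8,.160),(220,239.3,.0835)]: print(pix2w("top",c,u,v,z))
c=cam("scene")
a=lambda u,v,z:print(pix2w("scene",c,180+u/4.5,150+v/4.5,z))
a(237,107,.171);a(240,233,.09)
print(get_obs()["time_s"])
E
```

```text
[0.64006614 0.06289456 0.09      ]
[0.63694331 0.06596    0.16      ]
[0.46361256 0.13999154 0.0835    ]
[0.6357171  0.07204563 0.171     ]
[0.63446125 0.07536037 0.09      ]
0.25
```

```bash
python3 -m inch '[{"delta_pos":[0,0,-4.5],"rotation":[0,0,0]},{"delta_pos":[0,0,-4.5],"rotation":[0,0,0]},{"delta_pos":[0,0,-4.5],"rotation":[0,0,0]},{"delta_pos":[0,0,-4.5],"rotation":[0,0,0]},{"delta_pos":[0,0,0],"rotation":[0,0,0]}]' 0
```

```text
time_s: 0.75
eef_pos: [0.1883, -0.546, 0.3852]
eef_rot: [0.006, 0.986, 0.166, -0.0]
wrist_force: [-0.1, -0.6, 0.8]
opening: 0.138
```

```bash
python3 -m inch '[{"delta_pos":[3,-3.5,0],"rotation":[0,0,0]},{"delta_pos":[3,-3.5,0],"rotation":[0,0,0]},{"delta_pos":[3,-3.5,0],"rotation":[0,0,0]},{"delta_pos":[3,-3.5,0],"rotation":[0,0,0]},{"delta_pos":[3,-3.5,0],"rotation":[0,0,0]},{"delta_pos":[3,-3.5,0],"rotation":[0,0,0]},{"delta_pos":[3,-3.5,0],"rotation":[0,0,0]},{"delta_pos":[3,-3.5,0],"rotation":[0,0,0]},{"delta_pos":[0,0,0],"rotation":[0,0,0]}]'
```

```text
time_s: 1.65
eef_pos: [0.3247, -0.196, 0.3773]
eef_rot: [0.0, 0.986, 0.169, 0.001]
wrist_force: [-0.4, -0.5, 0.2]
opening: -0.0
```

```bash
python3 -m inch '[{"delta_pos":[3.2,-3.8,0],"rotation":[0,0,0]},{"delta_pos":[3.2,-3.8,0],"rotation":[0,0,0]},{"delta_pos":[3.2,-3.8,0],"rotation":[0,0,0]},{"delta_pos":[3.2,-3.8,0],"rotation":[0,0,0]},{"delta_pos":[3.2,-3.8,0],"rotation":[0,0,0]},{"delta_pos":[3.2,-3.8,0],"rotation":[0,0,0]},{"delta_pos":[3.2,-3.8,0],"rotation":[0,0,0]}]' && python3 -m inch '[{"delta_pos":[0,0,0],"rotation":[0,0,0.14]},{"delta_pos":[0,0,0],"rotation":[0,0,0.14]},{"delta_pos":[0,0,0],"rotation":[0,0,0.14]},{"delta_pos":[0,0,0],"rotation":[0,0,0.14]},{"delta_pos":[0,0,0],"rotation":[0,0,0.14]},{"delta_pos":[0,0,0],"rotation":[0,0,0]}]'
python3 - <<'E'
from h import *
import cv2
c=cam("wrist"); cv2.imwrite("pics/w1.png",c["color"][:,:,::-1]);print(c["obs"])
import pickle; pickle.dump(c,open("w1.pkl","wb"))
E
```

```text
time_s: 2.35
eef_pos: [0.4486, 0.1257, 0.3766]
eef_rot: [0.0, 0.986, 0.166, 0.0]
wrist_force: [0.7, -1.2, 0.7]
opening: -0.002
time_s: 2.95
eef_pos: [0.4483, 0.1235, 0.3764]
eef_rot: [0.0, 0.983, -0.183, -0.0]
wrist_force: [-0.5, -0.2, 0.3]
opening: 0.001
{'time_s': 2.95, 'q': array([ 1.28528726e-02, -1.63236283e-01,  1.60042417e+00, -2.45434851e-04,
        1.70516097e+00,  1.95266664e+00]), 'dq': array([ 2.14401243e-03, -2.39415268e-03, -5.39683895e-04,  7.19386094e-04,
       -6.17484724e-05, -1.42450551e-01]), 'joint_efforts': array([ 1.10837147e-01, -2.95428228e+01, -3.79277086e+01,  6.16981721e-03,
        6.01073567e-03,  1.47403233e+00]), 'eef_pos': array([0.4482741 , 0.12348574, 0.37637411]), 'eef_rot': array([ 1.93396381e-04,  9.83023416e-01, -1.83479716e-01, -3.46917197e-04]), 'wrist_force': array([-0.52248879, -0.23101958,  0.3444724 ]), 'torque': array([ 0.01874343, -0.04623412,  0.03302546]), 'opening': 0.0013561100717052318}
```

View pics/w1.png

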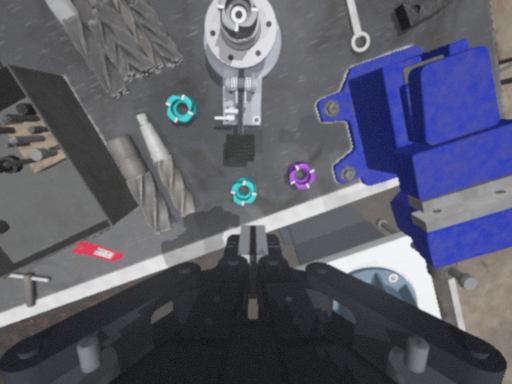

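```bash
python3 - <<'E'
from h import *
import pickle,cv2
c=pickle.load(open("w1.pkl","rb"))
p=pix2w("wrist",c,239,149,.0835);print(p)
for u,v,z in [(238,14,.15),(242,32,.09)]: print(pix2w("wrist",c,u,v,z))
s=pix2w("wrist",c,238,14,.15)
print(np.linalg.norm((p-s)[:2]),np.arctan2(*(s-p)[[1,0]]))
a=cv2.resize(c["color"][0:180,160:320,::-1],None,fx=4,fy=4,interpolation=cv2.INTER_CUBIC);cv2.imwrite("pics/w1c.png",a[:600])
E
```

```text
[0.46943452 0.13816304 0.0835    ]
[0.63782447 0.06836133 0.15      ]
[0.63225023 0.06735141 0.09      ]
0.1822839952151468 -0.3929641776719365
```

View pics/w1c.png

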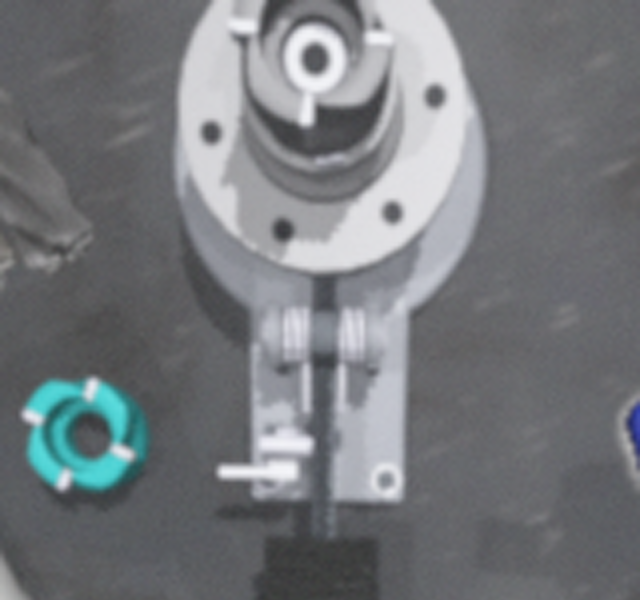

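```bash
python3 -m inch '[{"delta_pos":[1.5,-2.1,4],"rotation":[0,0,0.02]},{"delta_pos":[0,0,4.5],"rotation":[0,0,0]},{"delta_pos":[0,0,4.5],"rotation":[0,0,0]},{"delta_pos":[0,0,4.5],"rotation":[0,0,0]},{"delta_pos":[0,0,4.5],"rotation":[0,0,0]},{"delta_pos":[0,0,3],"rotation":[0,0,0]},{"delta_pos":[0,0,0],"rotation":[0,0,0]}]'
python3 - <<'E'
from h import *
import cv2
c=cam("wrist"); cv2.imwrite("pics/w2.png",c["color"][:,:,::-1]);print(c["obs"]["eef_pos"])
E
```

```text
time_s: 3.7
eef_pos: [0.4657, 0.1378, 0.1223]
eef_rot: [0.001, 0.982, -0.191, -0.005]
wrist_force: [-0.2, -0.1, 0.1]
opening: 0.001
[0.46566775 0.13776455 0.12227123]
```

View pics/w2.png

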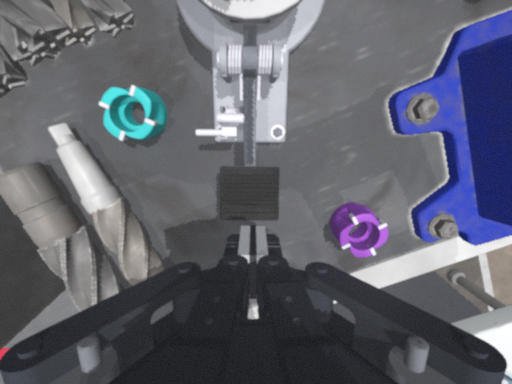

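```bash
cat > tl.py <<'E'
import sys
from h import *
o=get_obs();t=np.array([float(a) for a in sys.argv[1:4]])
d=rot(o["eef_rot"]).inv().apply(t-o["eef_pos"])*100
ax=rot(o["eef_rot"]).as_matrix()
print("tool delta cm",d.round(2),"pos",o["eef_pos"].round(4),"yaw",np.arctan2(ax[1,0],ax[0,0]).round(4),"tilt",ax[:2,2].round(4),"q6",o["q"][5].round(3),"F",o["wrist_force"].round(1))
E
python3 - <<'E'
from h import *
c=cam("wrist")
for p in [(249.5,193),(220,168),(279,168),(220,219),(279,219)]: print(pix2w("wrist",c,*p,.0835))
E
python3 tl.py 0.471 0.137 0.09
```

```text
[0.47443378 0.1360928  0.0835    ]
[0.50303737 0.15030768 0.0835    ]
[0.48498392 0.10584643 0.0835    ]
[0.46248116 0.16832938 0.0835    ]
[0.4434093 0.1214238 0.0835   ]
tool delta cm [0.15 0.06 3.74] pos [0.4698 0.1381 0.1274] yaw -0.3854 tilt [-0.0005 -0.0001] q6 1.999 F [ 0.1 -0.1  1. ]
```

```bash
python3 -m inch '[{"delta_pos":[0.2,0,1.5],"rotation":[0,0,0]},{"delta_pos":[0,0,1.5],"rotation":[0,0,0]},{"delta_pos":[0,0,0.7],"rotation":[0,0,0]},{"delta_pos":[0,0,0.5],"rotation":[0,0,0]},{"delta_pos":[0,0,0.5],"rotation":[0,0,0]},{"delta_pos":[0,0,0],"rotation":[0,0,0]}]'; python3 tl.py 0.471 0.137 0.05
```

```text
time_s: 4.4
eef_pos: [0.4716, 0.1376, 0.0802]
eef_rot: [-0.0, 0.981, -0.192, 0.0]
wrist_force: [-0.1, -0.5, 0.1]
opening: 0.002
tool delta cm [-0.04  0.08  3.02] pos [0.4716 0.1376 0.0802] yaw -0.387 tilt [0.0004 0.    ] q6 2.0 F [-0.1 -0.5  0.1]
```

```bash
python3 -m inch '[{"delta_pos":[-0.05,0,0.5],"rotation":[0,0,0]},{"delta_pos":[-0.05,0,0.5],"rotation":[0,0,0]},{"delta_pos":[-0.05,0,0.5],"rotation":[0,0,0]},{"delta_pos":[0,0,0],"rotation":[0,0,0]}]'; python3 -m inch '[{"delta_pos":[-0.05,0,0.5],"rotation":[0,0,0]},{"delta_pos":[-0.05,0,0.4],"rotation":[0,0,0]},{"delta_pos":[0,0,0],"rotation":[0,0,0]}]'; python3 tl.py 0.471 0.137 0.05
```

```text
time_s: 4.8
eef_pos: [0.4692, 0.1382, 0.064]
eef_rot: [0.0, 0.981, -0.192, -0.001]
wrist_force: [-0.5, 0.0, -0.5]
opening: -0.002
time_s: 5.1
eef_pos: [0.4685, 0.1385, 0.0553]
eef_rot: [0.0, 0.981, -0.192, -0.001]
wrist_force: [0.5, -0.3, -0.2]
opening: -0.0
tool delta cm [0.29 0.05 0.53] pos [0.4685 0.1385 0.0553] yaw -0.3872 tilt [-0.0012 -0.0001] q6 2.002 F [ 0.5 -0.3 -0.2]
```

No force although I should be on the pad; looking.

```bash
python3 - <<'E'
from h import *
import cv2
c=cam("wrist"); a=c["color"][:,:,::-1]; cv2.imwrite("pics/w3.png",cv2.resize(a[120:300,150:350],None,fx=3,fy=3,interpolation=cv2.INTER_CUBIC))
s=cam("scene"); cv2.imwrite("pics/s3.png",cv2.resize(s["color"][180:310,180:340,::-1],None,fx=4,fy=4,interpolation=cv2.INTER_CUBIC))
E
```

```text
(no output)
```

View pics/w3.png

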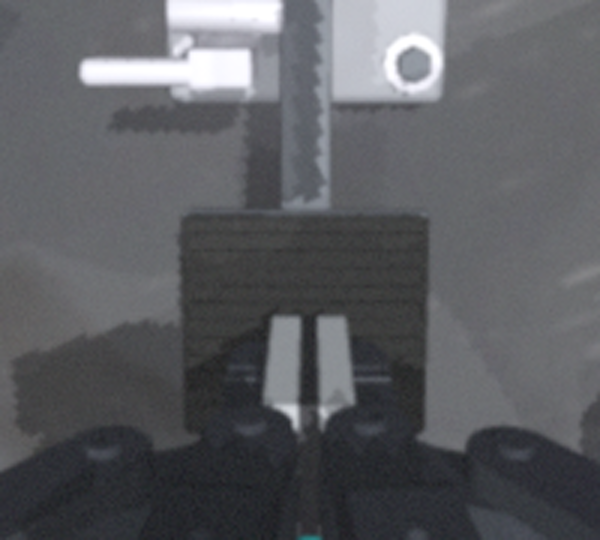

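View pics/s3.png

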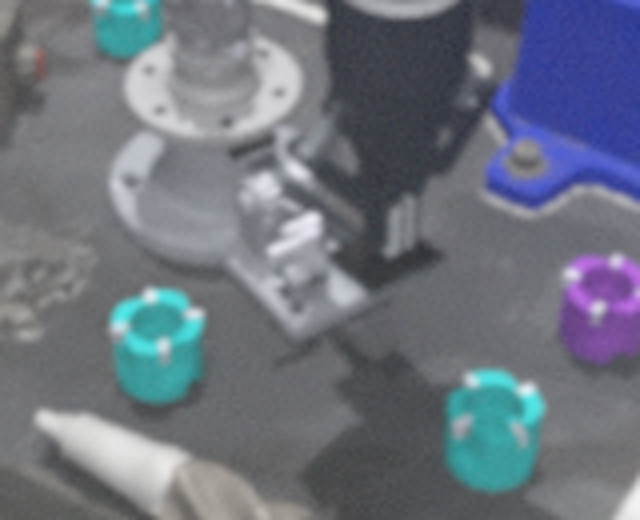

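```bash
python3 - <<'E'
from h import *
c=cam("wrist"); print(c["obs"]["eef_pos"],c["obs"]["wrist_force"])
S=np.array([.638,.068,0]); Rz=R.from_euler("z",-.393)
h=np.array([-.075,0,.056])
for th in (0,.1,.2,.3):
    # pad centre rel hinge at rest (-.105,0,.0275)
    rr=R.from_euler("y",-th)
    out=[]
    for dx,dy in((.023,.025),(.023,-.025)):
        loc=np.array([-.105,0,.0275])+R.from_euler("y",.15).apply([dx,dy,0])
        out.append(w2pix("wrist",c,S+Rz.apply(h+rr.apply(loc))))
    print(th,(h+rr.apply([-.105,0,.0275])).round(4),np.array(out).round(1).tolist())
E
```

```text
[0.46902556 0.13855915 0.05587845] [ 0.3922812  -0.48020428  0.64785882]
0 [-0.18    0.      0.0835] [[207.6, 192.2], [293.6, 192.7]]
0.1 [-0.1822  0.      0.0729] [[209.9, 191.7], [291.5, 192.1]]
0.2 [-0.1834  0.      0.0621] [[212.0, 189.9], [289.6, 190.3]]
0.3 [-0.1834  0.      0.0512] [[213.8, 187.0], [287.9, 187.4]]
```

```bash
python3 - <<'E'
from h import *
c=cam("wrist"); s=cam("scene"); t=cam("top")
for k,m in(("wrist",c),("scene",s),("top",t)):
  for dz in(0,.02): print(k,w2pix(k,m,c["obs"]["eef_pos"]+[0,0,dz]))
import cv2
cv2.imwrite("pics/t4.png",cv2.resize(t["color"][190:270,180:270,::-1],None,fx=6,fy=6,interpolation=cv2.INTER_CUBIC))
cv2.imwrite("pics/s4.png",cv2.resize(s["color"][195:275,220:310,::-1],None,fx=7,fy=7,interpolation=cv2.INTER_CUBIC))
E
```

```text
wrist [250.05384362 218.92635085]
wrist [249.77820723 230.61494633]
scene [276.79702018 251.83465156]
scene [277.06675844 245.29845611]
top [221.26511505 237.44142766]
top [220.72700416 237.45271953]
```

View pics/s4.png

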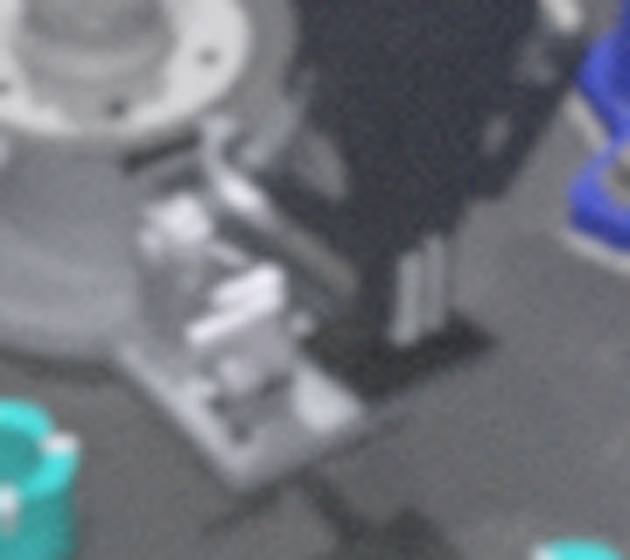

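View pics/t4.png

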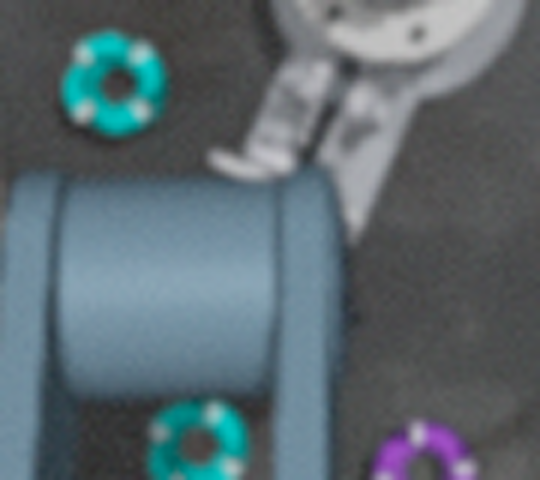

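```bash
python3 - <<'E'
from h import *
c=cam("wrist"); 
f,Rm,e=setup("wrist",c); T=c["T_tool_cam"]
for x in(0,.005,.011):
  for z in(0,-.01,-.02,-.03):
    d=T[:3,:3].T@(np.array([x,0,z])-T[:3,3]); print(x,z,c["cy"]+f*d[1]/d[2])
E
python3 -m inch '[{"delta_pos":[-0.02,0,0.3],"rotation":[0,0,0]},{"delta_pos":[0,0,0],"rotation":[0,0,0]}]'; python3 -m inch '[{"delta_pos":[-0.02,0,0.3],"rotation":[0,0,0]},{"delta_pos":[0,0,0],"rotation":[0,0,0]}]'
```

```text
0 0 218.92585820210184
0 -0.01 224.45554142271607
0 -0.02 230.61688086257243
0 -0.03 237.52466382515772
0.005 0 212.12179644338556
0.005 -0.01 217.32324441855798
0.005 -0.02 223.1236482551237
0.005 -0.03 229.63278467161913
0.011 0 203.82581795470276
0.011 -0.01 208.6195080674638
0.011 -0.02 213.97059684131477
0.011 -0.03 219.98230484160268
time_s: 5.65
eef_pos: [0.4686, 0.1386, 0.0526]
eef_rot: [0.0, 0.981, -0.192, -0.0]
wrist_force: [-0.3, -0.7, 0.6]
opening: 0.004
time_s: 5.85
eef_pos: [0.469, 0.1387, 0.0499]
eef_rot: [-0.0, 0.981, -0.192, 0.0]
wrist_force: [1.2, 0.2, 1.4]
opening: 0.0
```

```bash
python3 -m inch '[{"delta_pos":[-0.02,0,0.3],"rotation":[0,0,0]},{"delta_pos":[0,0,0],"rotation":[0,0,0]}]'; python3 -m inch '[{"delta_pos":[-0.02,0,0.3],"rotation":[0,0,0]},{"delta_pos":[0,0,0],"rotation":[0,0,0]}]'
python3 - <<'E'
from h import *
import cv2
c=cam("wrist"); a=c["color"][:,:,::-1]; cv2.imwrite("pics/w5.png",cv2.resize(a[120:300,150:350],None,fx=3,fy=3,interpolation=cv2.INTER_CUBIC))
s=cam("scene"); cv2.imwrite("pics/s5.png",cv2.resize(s["color"][195:275,220:310,::-1],None,fx=7,fy=7,interpolation=cv2.INTER_CUBIC))
E
```

```text
time_s: 6.05
eef_pos: [0.4686, 0.1389, 0.0469]
eef_rot: [-0.0, 0.981, -0.192, 0.0]
wrist_force: [0.3, 0.9, 2.7]
opening: -0.0
time_s: 6.25
eef_pos: [0.4683, 0.1391, 0.0438]
eef_rot: [-0.0, 0.981, -0.192, -0.0]
wrist_force: [-0.4, 1.0, 4.1]
opening: -0.002
```

View pics/w5.png

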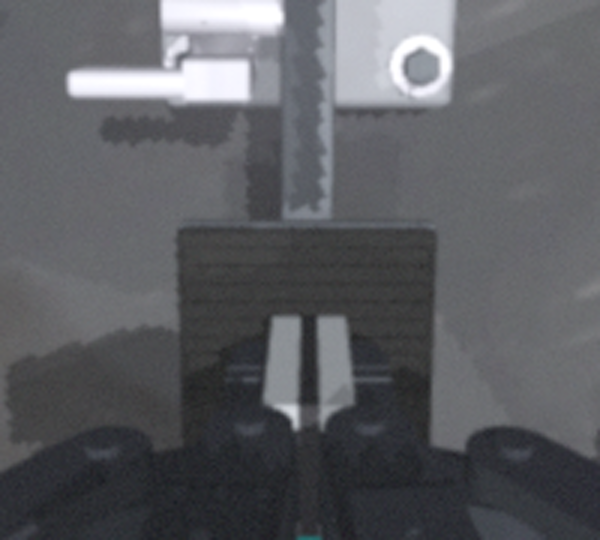

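View pics/s5.png

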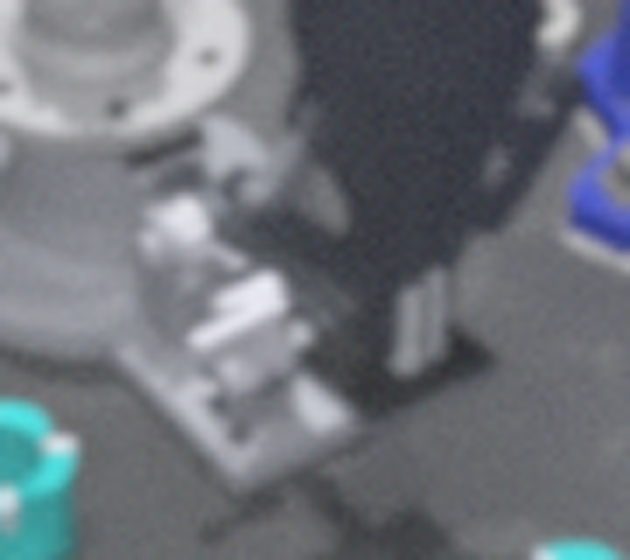

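```bash
python3 -m inch '[{"delta_pos":[-0.02,0,0.4],"rotation":[0,0,0]},{"delta_pos":[-0.02,0,0.4],"rotation":[0,0,0]},{"delta_pos":[0,0,0],"rotation":[0,0,0]}]'; python3 -m inch '[{"delta_pos":[-0.02,0,0.4],"rotation":[0,0,0]},{"delta_pos":[0,0,0],"rotation":[0,0,0]}]'; python3 -m inch '[{"delta_pos":[-0.02,0,0.4],"rotation":[0,0,0]},{"delta_pos":[0,0,0],"rotation":[0,0,0]}]'
python3 - <<'E'
from h import *
import cv2
c=cam("wrist"); a=c["color"][:,:,::-1]; cv2.imwrite("pics/w6.png",cv2.resize(a[120:300,150:350],None,fx=3,fy=3,interpolation=cv2.INTER_CUBIC))
s=cam("scene"); cv2.imwrite("pics/s6.png",cv2.resize(s["color"][195:275,220:310,::-1],None,fx=7,fy=7,interpolation=cv2.INTER_CUBIC))
E
```

```text
time_s: 6.65
eef_pos: [0.4676, 0.1392, 0.0356]
eef_rot: [-0.0, 0.981, -0.192, -0.0]
wrist_force: [-1.1, 2.2, 4.0]
opening: 0.0
time_s: 6.85
eef_pos: [0.4676, 0.1392, 0.0318]
eef_rot: [-0.0, 0.981, -0.192, -0.0]
wrist_force: [-2.1, 3.0, 4.6]
opening: 0.002
time_s: 7.05
eef_pos: [0.4676, 0.1392, 0.028]
eef_rot: [-0.0, 0.981, -0.192, -0.0]
wrist_force: [-1.8, 1.1, 4.1]
opening: -0.003
```

View pics/w6.png

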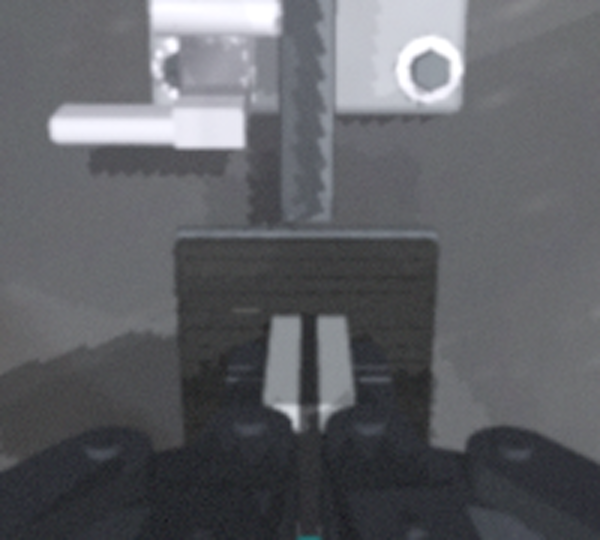

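View pics/s6.png

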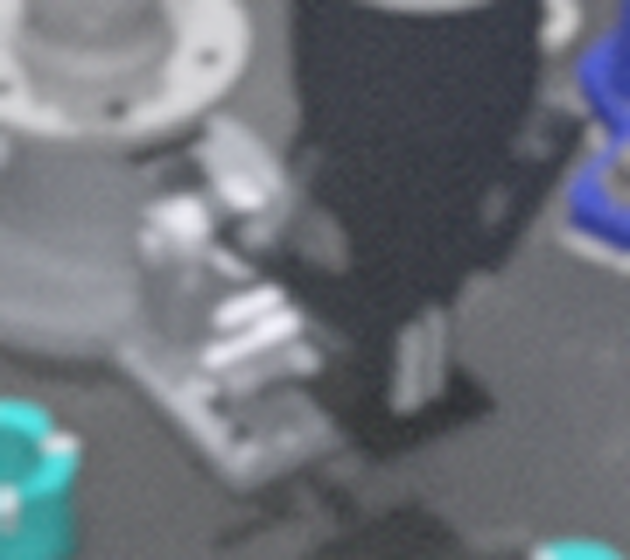

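```bash
cat > th.py <<'E'
from h import *
c=cam("wrist"); print(c["obs"]["eef_pos"],c["obs"]["wrist_force"])
S=np.array([.638,.068,0]); Rz=R.from_euler("z",-.393)
h=np.array([-.075,0,.056])
for th in (0,.1,.15,.2,.25,.3):
    rr=R.from_euler("y",-th)
    out=[]
    for dx,dy in((.023,.025),(.023,-.025),(-.023,.025),(-.023,-.025)):
        loc=np.array([-.105,0,.0275])+R.from_euler("y",.15).apply([dx,dy,0])
        out.append(w2pix("wrist",c,S+Rz.apply(h+rr.apply(loc))))
    print(th,(h+rr.apply([-.105,0,.0275])).round(4),np.array(out).round(1).tolist())
E
python3 th.py
```

```text
[0.46766739 0.13918859 0.02817208] [-1.1730015   1.83803183  4.5101498 ]
0 [-0.18    0.      0.0835] [[198.5, 204.7], [302.3, 205.2], [200.2, 295.0], [299.7, 295.5]]
0.1 [-0.1822  0.      0.0729] [[201.8, 203.3], [299.2, 203.8], [204.8, 284.0], [295.6, 284.4]]
0.15 [-0.1829  0.      0.0675] [[203.3, 202.0], [297.8, 202.5], [206.8, 278.4], [293.8, 278.8]]
0.2 [-0.1834  0.      0.0621] [[204.7, 200.5], [296.5, 201.0], [208.6, 272.7], [292.1, 273.1]]
0.25 [-0.1835  0.      0.0567] [[206.0, 198.6], [295.3, 199.1], [210.2, 266.9], [290.6, 267.3]]
0.3 [-0.1834  0.      0.0512] [[207.2, 196.5], [294.2, 197.0], [211.7, 261.1], [289.3, 261.5]]
```

```bash
python3 -m inch '[{"delta_pos":[0,0,0.3],"rotation":[0,0,0]},{"delta_pos":[0,0,0],"rotation":[0,0,0]}]'; python3 -m inch '[{"delta_pos":[0,0,0.2],"rotation":[0,0,0]},{"delta_pos":[0,0,0],"rotation":[0,0,0]}]'; python3 -m inch '[{"delta_pos":[0,0,0.2],"rotation":[0,0,0]},{"delta_pos":[0,0,0],"rotation":[0,0,0]}]'
```

```text
time_s: 7.4
eef_pos: [0.4676, 0.1392, 0.0251]
eef_rot: [-0.0, 0.981, -0.192, -0.0]
wrist_force: [-1.8, 1.8, 5.2]
opening: -0.003
time_s: 7.6
eef_pos: [0.4676, 0.1392, 0.0232]
eef_rot: [-0.0, 0.981, -0.192, -0.0]
wrist_force: [-1.9, 1.7, 6.3]
opening: -0.002
time_s: 7.8
eef_pos: [0.4676, 0.1392, 0.0213]
eef_rot: [-0.0, 0.981, -0.192, -0.0]
wrist_force: [-3.2, 1.7, 7.2]
opening: -0.002
```

```bash
python3 -m inch '[{"delta_pos":[0,0,0.2],"rotation":[0,0,0]},{"delta_pos":[0,0,0],"rotation":[0,0,0]}]'; python3 -m inch '[{"delta_pos":[0,0,0.2],"rotation":[0,0,0]},{"delta_pos":[0,0,0],"rotation":[0,0,0]}]'
python3 - <<'E'
from h import *
import cv2
c=cam("wrist"); a=c["color"][:,:,::-1]; cv2.imwrite("pics/w7.png",cv2.resize(a[120:300,150:350],None,fx=3,fy=3,interpolation=cv2.INTER_CUBIC))
E
python3 th.py
```

```text
time_s: 8.0
eef_pos: [0.4676, 0.1392, 0.0195]
eef_rot: [0.0, 0.981, -0.192, -0.0]
wrist_force: [-3.8, 2.4, 10.2]
opening: -0.001
time_s: 8.2
eef_pos: [0.4677, 0.1392, 0.0177]
eef_rot: [0.0, 0.981, -0.192, 0.0]
wrist_force: [-4.5, 2.2, 11.4]
opening: -0.001
[0.46773461 0.13922828 0.01770027] [-3.90194566  1.77825831 10.60290374]
0 [-0.18    0.      0.0835] [[194.1, 212.1], [306.6, 212.7], [196.2, 309.4], [303.6, 309.9]]
0.1 [-0.1822  0.      0.0729] [[198.0, 210.1], [303.0, 210.7], [201.5, 296.2], [298.8, 296.7]]
0.15 [-0.1829  0.      0.0675] [[199.7, 208.6], [301.4, 209.1], [203.7, 289.6], [296.7, 290.1]]
0.2 [-0.1834  0.      0.0621] [[201.3, 206.7], [299.9, 207.2], [205.8, 283.1], [294.9, 283.5]]
0.25 [-0.1835  0.      0.0567] [[202.8, 204.6], [298.5, 205.1], [207.6, 276.6], [293.2, 277.0]]
0.3 [-0.1834  0.      0.0512] [[204.2, 202.1], [297.2, 202.6], [209.4, 270.1], [291.6, 270.5]]
```

View pics/w7.png

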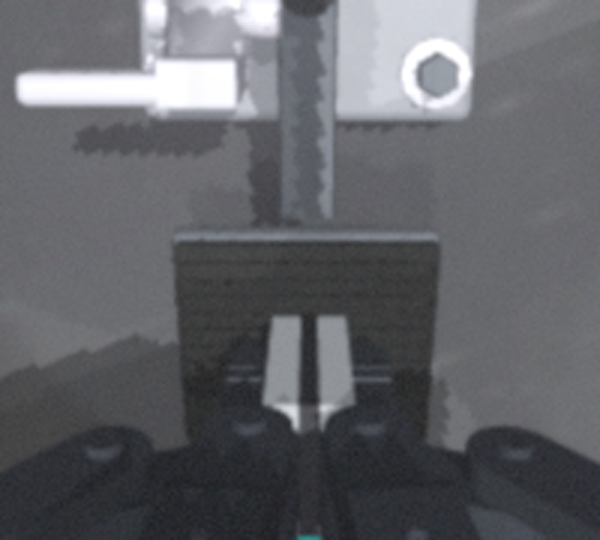

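```bash
python3 -m inch '[{"delta_pos":[0,0,0.2],"rotation":[0,0,0]},{"delta_pos":[0,0,0],"rotation":[0,0,0]}]'; python3 -m inch '[{"delta_pos":[0,0,0.2],"rotation":[0,0,0]},{"delta_pos":[0,0,0],"rotation":[0,0,0]}]'
```

```text
time_s: 8.5
eef_pos: [0.4678, 0.1392, 0.0163]
eef_rot: [0.0, 0.981, -0.192, -0.0]
wrist_force: [-6.5, 1.4, 16.2]
opening: 0.002
time_s: 8.7
eef_pos: [0.468, 0.1393, 0.0159]
eef_rot: [0.0, 0.981, -0.192, -0.0]
wrist_force: [-14.9, -0.0, 34.6]
opening: -0.004
```

Hard stop reached (force jumped). Back off and check that it holds.

```bash
python3 -m inch '[{"delta_pos":[0,0,-0.4],"rotation":[0,0,0]},{"delta_pos":[0,0,-0.8],"rotation":[0,0,0]},{"delta_pos":[0,0,-2],"rotation":[0,0,0]},{"delta_pos":[0,0,-4],"rotation":[0,0,0]},{"delta_pos":[0,0,-4],"rotation":[0,0,0]},{"delta_pos":[0,0,-4],"rotation":[0,0,0]},{"delta_pos":[0,0,0],"rotation":[0,0,0]},{"delta_pos":[0,0,0],"rotation":[0,0,0]}]'
python3 - <<'E'
from h import *
import cv2
c=cam("wrist"); a=c["color"][:,:,::-1]; cv2.imwrite("pics/w8.png",cv2.resize(a[0:250,120:380],None,fx=2.4,fy=2.4,interpolation=cv2.INTER_CUBIC))
E
python3 th.py
```

```text
time_s: 9.5
eef_pos: [0.4684, 0.1389, 0.1658]
eef_rot: [-0.0, 0.981, -0.192, 0.001]
wrist_force: [-0.9, -0.4, -1.6]
opening: -0.001
[0.46723848 0.13887953 0.16440251] [-0.11912544 -0.05739957 -1.24976092]
0 [-0.18    0.      0.0835] [[225.0, 160.2], [276.8, 160.5], [225.4, 207.2], [276.1, 207.4]]
0.1 [-0.1822  0.      0.0729] [[225.9, 160.9], [276.0, 161.1], [226.6, 205.4], [274.9, 205.6]]
0.15 [-0.1829  0.      0.0675] [[226.3, 160.9], [275.6, 161.1], [227.2, 204.1], [274.4, 204.3]]
0.2 [-0.1834  0.      0.0621] [[226.7, 160.7], [275.3, 160.9], [227.7, 202.6], [273.9, 202.8]]
0.25 [-0.1835  0.      0.0567] [[227.0, 160.3], [275.0, 160.5], [228.2, 200.8], [273.5, 201.1]]
0.3 [-0.1834  0.      0.0512] [[227.4, 159.7], [274.6, 159.9], [228.7, 198.9], [273.0, 199.1]]
```

View pics/w8.png

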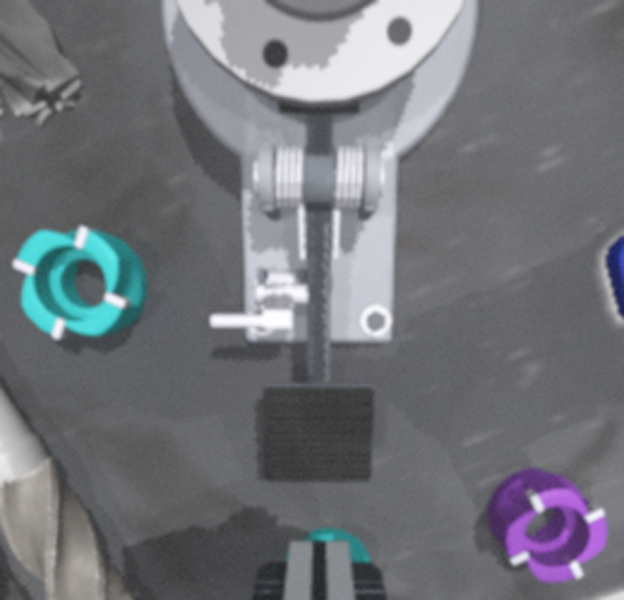

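```bash
python3 tl.py 0.638 0.068 0.29; python3 -m inch '[{"delta_pos":[0,0,-4.5],"rotation":[0,0,0]},{"delta_pos":[0,0,-4.5],"rotation":[0,0,0]},{"delta_pos":[0,0,-3],"rotation":[0,0,0]},{"delta_pos":[4,0,0],"rotation":[0,0,0]},{"delta_pos":[4,0,0],"rotation":[0,0,0]},{"delta_pos":[4,0,0],"rotation":[0,0,0]},{"delta_pos":[3,0,0],"rotation":[0,0,0]},{"delta_pos":[0,0,0],"rotation":[0,0,0]},{"delta_pos":[0,0,0],"rotation":[0,0,0]}]' 8.5
python3 - <<'E'
from h import *
import cv2,pickle
c=cam("wrist"); pickle.dump(c,open("w9.pkl","wb"));a=c["color"][:,:,::-1]; cv2.imwrite("pics/w9.png",a); cv2.imwrite("pics/w9c.png",cv2.resize(a[60:240,150:350],None,fx=3.3,fy=3.3,interpolation=cv2.INTER_CUBIC))
E
python3 tl.py 0.638 0.068 0.17
```

```text
tool delta cm [ 18.52   0.11 -12.67] pos [0.4666 0.1389 0.1636] yaw -0.3873 tilt [-0.0023 -0.0004] q6 2.003 F [-0.5 -0.3 -0.4]
time_s: 10.5
eef_pos: [0.6057, 0.0822, 0.2823]
eef_rot: [0.0, 0.981, -0.193, -0.002]
wrist_force: [-0.3, -0.5, -0.7]
opening: 0.995
tool delta cm [ 3.62  0.12 11.29] pos [0.6054 0.0827 0.283 ] yaw -0.3873 tilt [-0.0037  0.0004] q6 1.9 F [-0.1  0.6 -0. ]
```

View pics/w9.png

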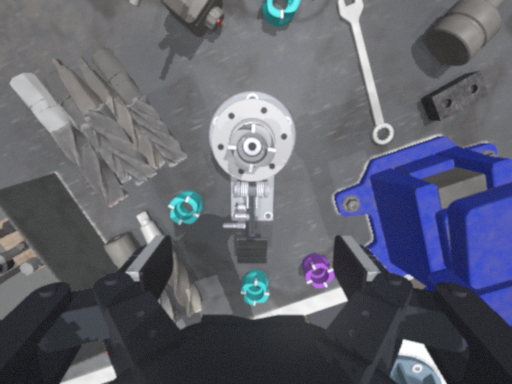

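View pics/w9c.png

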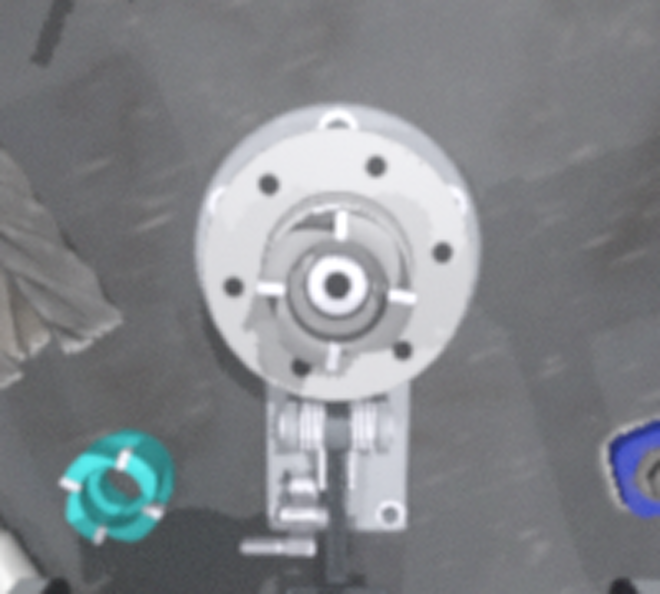

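```bash
python3 - <<'E'
from h import *
import pickle
c=pickle.load(open("w9.pkl","rb"))
P=[pix2w("wrist",c,150+u/3.3,60+v/3.3,.169) for u,v in((342,225),(268,288),(403,297),(333,355))]
print(np.array(P),np.mean(P,0)); 
for a,b in((0,3),(1,2)): d=P[a]-P[b];print(np.linalg.norm(d),np.degrees(np.arctan2(d[1],d[0])))
print(pix2w("wrist",c,150+337/3.3,60+254/3.3,.09))
print(pix2w("wrist",c,150+337/3.3,60+286/3.3,.150))
E
```

```text
[[0.65655901 0.05812505 0.169     ]
 [0.64732655 0.08751244 0.169     ]
 [0.62824877 0.04848248 0.169     ]
 [0.61929675 0.07649944 0.169     ]] [0.63785777 0.06765485 0.169     ]
0.04154628722490041 -26.248358352112337
0.043443056782446615 63.95069313393846
[0.64331159 0.06522347 0.09      ]
[0.63758818 0.0675875  0.15      ]
```

```bash
python3 -m inch '[{"delta_pos":[1.8,0,0],"rotation":[0,0,0]},{"delta_pos":[1.8,0,0],"rotation":[0,0,0]},{"delta_pos":[0,0,0],"rotation":[0,0,0.14]},{"delta_pos":[0,0,0],"rotation":[0,0,0.14]},{"delta_pos":[0,0,0],"rotation":[0,0,0.14]},{"delta_pos":[0,0,0],"rotation":[0,0,0.14]},{"delta_pos":[0,0,0],"rotation":[0,0,0.14]},{"delta_pos":[0,0,0],"rotation":[0,0,0.02]},{"delta_pos":[0,0,0],"rotation":[0,0,0]},{"delta_pos":[0,0,0],"rotation":[0,0,0]}]'; python3 tl.py 0.6378 0.0677 0.18
```

```text
time_s: 11.55
eef_pos: [0.6394, 0.0693, 0.285]
eef_rot: [0.0, 0.851, -0.524, -0.0]
wrist_force: [-0.6, 0.5, 0.9]
opening: 0.995
tool delta cm [ 0.07  0.22 10.5 ] pos [0.6394 0.0693 0.285 ] yaw -1.1041 tilt [-0.0001 -0.    ] q6 2.599 F [-0.6  0.5  0.9]
```

Correct sideways, descend to tips around the mill top, and look.

```bash
python3 -m inch '[{"delta_pos":[0.1,0.2,4],"rotation":[0,0,0]},{"delta_pos":[0,0,4],"rotation":[0,0,0]},{"delta_pos":[0,0,3],"rotation":[0,0,0]},{"delta_pos":[0,0,1.5],"rotation":[0,0,0]},{"delta_pos":[0,0,0],"rotation":[0,0,0]},{"delta_pos":[0,0,0],"rotation":[0,0,0]}]'; python3 tl.py 0.6378 0.0677 0.104
python3 - <<'E'
from h import *
import cv2
c=cam("wrist");cv2.imwrite("pics/w10.png",c["color"][:,:,::-1])
s=cam("scene"); cv2.imwrite("pics/s10.png",cv2.resize(s["color"][130:260,160:310,::-1],None,fx=4,fy=4,interpolation=cv2.INTER_CUBIC))
E
```

```text
time_s: 12.15
eef_pos: [0.6394, 0.0671, 0.1614]
eef_rot: [-0.0, 0.851, -0.525, 0.001]
wrist_force: [0.5, -0.0, 0.4]
opening: 1.0
tool delta cm [-0.13  0.12  5.74] pos [0.6394 0.0671 0.1614] yaw -1.1065 tilt [ 0.0018 -0.0001] q6 2.598 F [ 0.5 -0.   0.4]
```

View pics/w10.png

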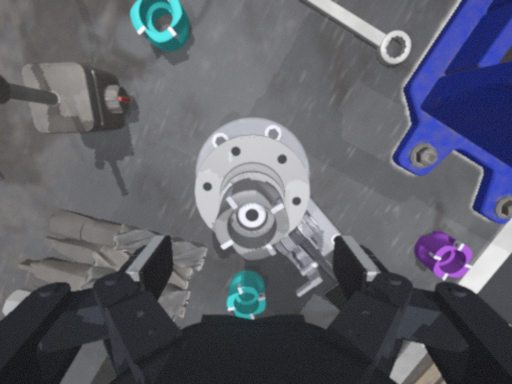

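View pics/s10.png

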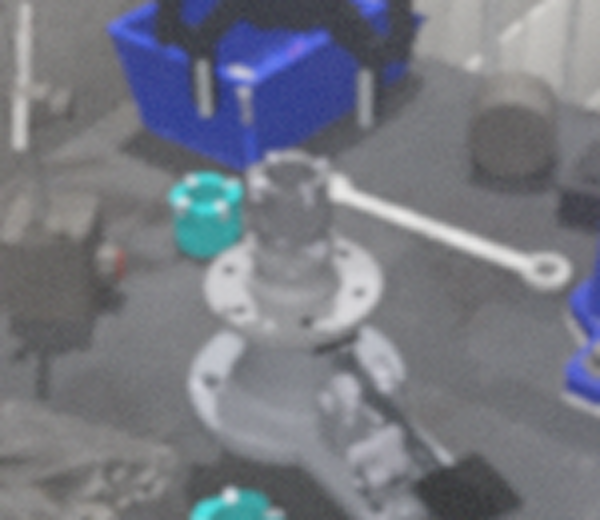

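```bash
python3 -m inch '[{"delta_pos":[-0.1,0.1,2],"rotation":[0,0,0]},{"delta_pos":[0,0,2],"rotation":[0,0,0]},{"delta_pos":[0,0,2],"rotation":[0,0,0]},{"delta_pos":[0,0,0],"rotation":[0,0,0]},{"delta_pos":[0,0,0],"rotation":[0,0,0]},{"delta_pos":[0,0,0],"rotation":[0,0,0]}]'; python3 tl.py 0.6378 0.0677 0.101
python3 - <<'E'
from h import *
import cv2
c=cam("wrist");a=c["color"][:,:,::-1];cv2.imwrite("pics/w11.png",cv2.resize(a[150:330,130:380],None,fx=3,fy=3,interpolation=cv2.INTER_CUBIC))
s=cam("scene"); cv2.imwrite("pics/s11.png",cv2.resize(s["color"][130:260,160:310,::-1],None,fx=4,fy=4,interpolation=cv2.INTER_CUBIC))
E
```

```text
time_s: 12.85
eef_pos: [0.6387, 0.0675, 0.1023]
eef_rot: [-0.001, 0.851, -0.526, 0.002]
wrist_force: [0.2, -0.3, 1.0]
opening: 0.993
tool delta cm [-0.06  0.07  0.13] pos [0.6387 0.0675 0.1023] yaw -1.1071 tilt [ 0.0035 -0.0003] q6 2.599 F [ 0.2 -0.3  1. ]
```

View pics/w11.png

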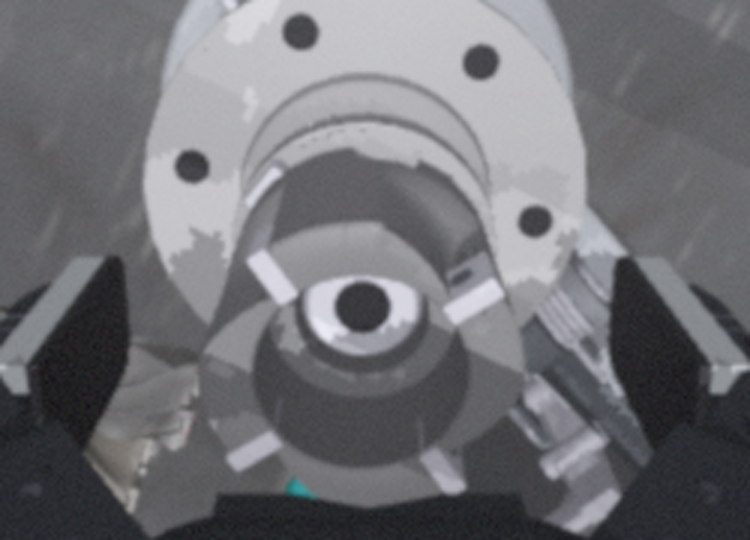

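View pics/s11.png

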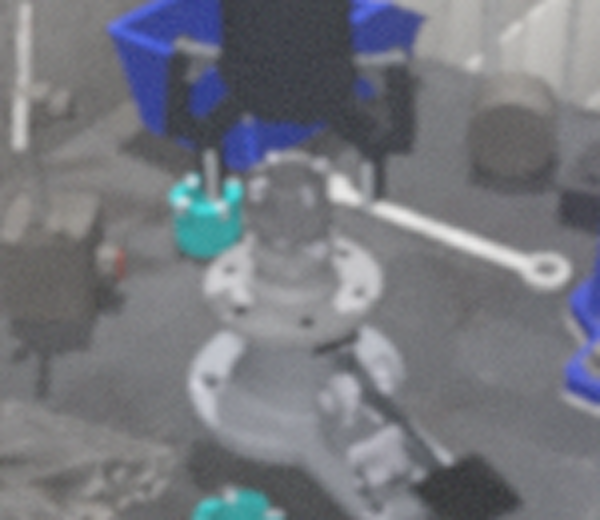

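```bash
python3 -m inch '[{"delta_pos":[0,0,0],"rotation":[0,0,0]},{"delta_pos":[0,0,0],"rotation":[0,0,0]},{"delta_pos":[0,0,0],"rotation":[0,0,0]},{"delta_pos":[0,0,0],"rotation":[0,0,0]},{"delta_pos":[0,0,0],"rotation":[0,0,0]}]' 4.0; python3 tl.py 0.6378 0.0677 0.101
python3 - <<'E'
from h import *
import cv2
c=cam("wrist");a=c["color"][:,:,::-1];cv2.imwrite("pics/w12.png",cv2.resize(a[150:330,130:380],None,fx=3,fy=3,interpolation=cv2.INTER_CUBIC))
s=cam("scene"); cv2.imwrite("pics/s12.png",cv2.resize(s["color"][130:260,160:310,::-1],None,fx=4,fy=4,interpolation=cv2.INTER_CUBIC))
E
```

```text
time_s: 13.45
eef_pos: [0.6388, 0.0679, 0.1012]
eef_rot: [-0.001, 0.851, -0.526, 0.001]
wrist_force: [4.9, 2.5, 3.3]
opening: 0.583
tool delta cm [-0.03  0.09  0.02] pos [0.6388 0.0679 0.1012] yaw -1.1072 tilt [0.0036 0.0004] q6 2.599 F [4.9 2.5 3.3]
```

View pics/w12.png

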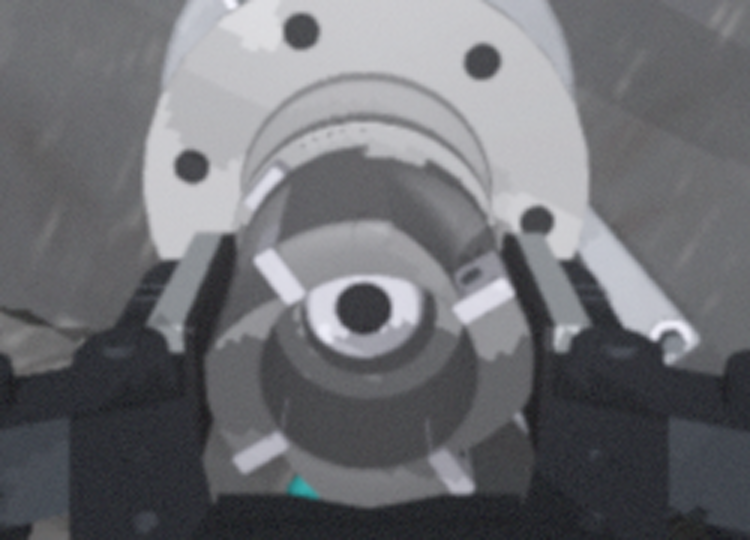

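View pics/s12.png

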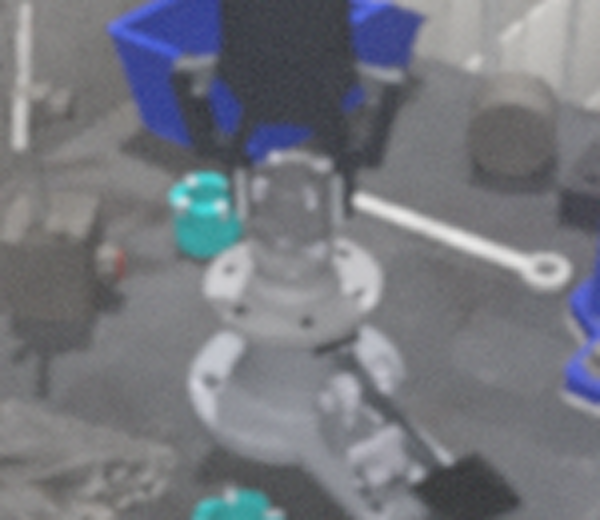

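```bash
python3 - <<'E'
from h import *
c=cam("wrist")
p=pix2w("wrist",c,218.3,212.3,.131)-np.array([.6378,.0677,0]); print(p,np.hypot(*p[:2]),np.degrees(np.arctan2(p[1],p[0])))
E
python3 -m inch '[{"delta_pos":[0,0,0.1],"rotation":[0,0,0]},{"delta_pos":[0,0,0],"rotation":[0,0,0]}]'; python3 -m inch '[{"delta_pos":[0,0,0.1],"rotation":[0,0,0]},{"delta_pos":[0,0,0],"rotation":[0,0,0]}]'
```

```text
[ 0.02470343 -0.00658762  0.131     ] 0.02556669715604156 -14.931506847167823
time_s: 13.8
eef_pos: [0.6388, 0.0679, 0.1011]
eef_rot: [-0.001, 0.851, -0.526, 0.002]
wrist_force: [0.9, 2.0, 9.5]
opening: 0.577
time_s: 14.0
eef_pos: [0.6388, 0.0679, 0.1011]
eef_rot: [-0.001, 0.851, -0.526, 0.002]
wrist_force: [-1.0, 2.9, 15.0]
opening: 0.576
```

```bash
python3 -m inch '[{"delta_pos":[0,0,0],"rotation":[0,0,-0.05]},{"delta_pos":[0,0,0],"rotation":[0,0,-0.05]},{"delta_pos":[0,0,0],"rotation":[0,0,-0.05]},{"delta_pos":[0,0,0],"rotation":[0,0,-0.05]},{"delta_pos":[0,0,0],"rotation":[0,0,0]}]'; python3 tl.py 0.6378 0.0677 0.101
python3 - <<'E'
from h import *
import cv2
print(get_obs()["torque"])
c=cam("wrist");a=c["color"][:,:,::-1];cv2.imwrite("pics/w13.png",cv2.resize(a[150:330,130:380],None,fx=3,fy=3,interpolation=cv2.INTER_CUBIC))
E
```

```text
time_s: 14.5
eef_pos: [0.6395, 0.0677, 0.1011]
eef_rot: [-0.001, 0.899, -0.438, 0.002]
wrist_force: [2.2, 2.2, 12.9]
opening: 0.577
tool delta cm [-0.11  0.13  0.01] pos [0.6395 0.0677 0.1011] yaw -0.9058 tilt [ 0.0054 -0.0001] q6 2.397 F [ 2.2  2.2 12.9]
[ 0.34118005 -0.24395278  0.01839789]
```

View pics/w13.png

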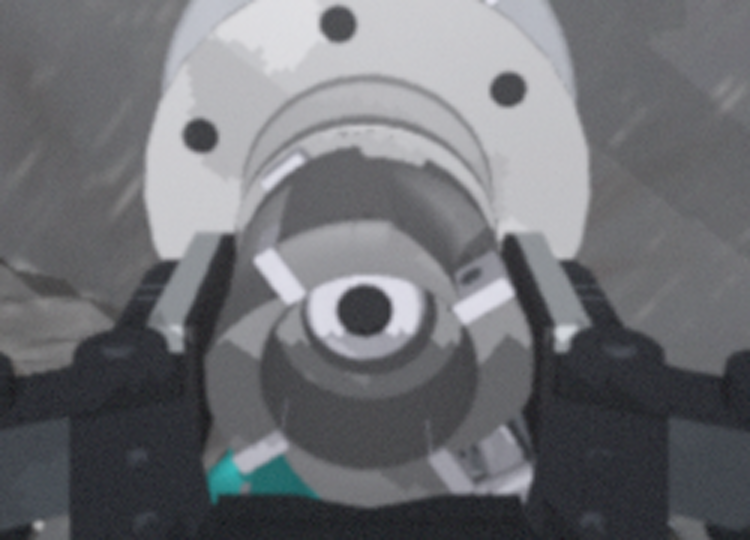

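```bash
for i in 1; do python3 -m inch '[{"delta_pos":[0,0,0],"rotation":[0,0,-0.05]},{"delta_pos":[0,0,0],"rotation":[0,0,-0.05]},{"delta_pos":[0,0,0],"rotation":[0,0,-0.05]},{"delta_pos":[0,0,0],"rotation":[0,0,-0.05]},{"delta_pos":[0,0,0],"rotation":[0,0,0]}]'; done; python3 tl.py 0.6378 0.0677 0.101;  python3 -m inch '[{"delta_pos":[0,0,0],"rotation":[0,0,-0.05]},{"delta_pos":[0,0,0],"rotation":[0,0,-0.05]},{"delta_pos":[0,0,0],"rotation":[0,0,-0.05]},{"delta_pos":[0,0,0],"rotation":[0,0,-0.05]},{"delta_pos":[0,0,0],"rotation":[0,0,0]}]';python3 tl.py 0.6378 0.0677 0.101
```

```text
time_s: 15.05
eef_pos: [0.6396, 0.0678, 0.1011]
eef_rot: [-0.001, 0.938, -0.346, 0.003]
wrist_force: [1.8, 1.5, 13.0]
opening: 0.577
tool delta cm [-0.13  0.12  0.01] pos [0.6396 0.0678 0.1011] yaw -0.7058 tilt [0.0056 0.0001] q6 2.197 F [ 1.8  1.5 13. ]
time_s: 15.55
eef_pos: [0.6397, 0.0679, 0.1011]
eef_rot: [-0.001, 0.968, -0.25, 0.003]
wrist_force: [3.0, 3.1, 12.0]
opening: 0.574
tool delta cm [-0.16  0.11  0.01] pos [0.6397 0.0679 0.1011] yaw -0.5058 tilt [0.006  0.0003] q6 1.998 F [ 3.   3.1 12. ]
```

```bash
python3 -m inch '[{"delta_pos":[0,0,0],"rotation":[0,0,-0.05]},{"delta_pos":[0,0,0],"rotation":[0,0,-0.05]},{"delta_pos":[0,0,0],"rotation":[0,0,-0.05]},{"delta_pos":[0,0,0],"rotation":[0,0,-0.05]},{"delta_pos":[0,0,0],"rotation":[0,0,0]}]';python3 tl.py 0.6378 0.0677 0.101
python3 - <<'E'
from h import *
import cv2
print(get_obs()["torque"])
c=cam("wrist");a=c["color"][:,:,::-1];cv2.imwrite("pics/w14.png",cv2.resize(a[150:330,130:380],None,fx=3,fy=3,interpolation=cv2.INTER_CUBIC))
E
```

```text
time_s: 16.05
eef_pos: [0.6398, 0.068, 0.1011]
eef_rot: [-0.001, 0.988, -0.152, 0.003]
wrist_force: [2.3, 2.8, 11.5]
opening: 0.577
tool delta cm [-0.18  0.09  0.01] pos [0.6398 0.068  0.1011] yaw -0.3058 tilt [0.0062 0.0005] q6 1.798 F [ 2.3  2.8 11.5]
[ 0.49913712 -0.50907485  0.00377571]
```

View pics/w14.png

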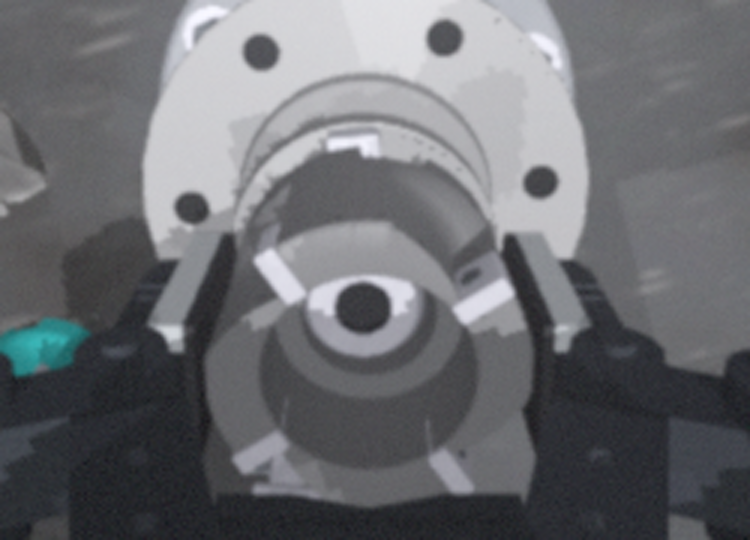

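```bash
python3 -m inch '[{"delta_pos":[0,0,0],"rotation":[0,0,-0.05]},{"delta_pos":[0,0,0],"rotation":[0,0,-0.05]},{"delta_pos":[0,0,0],"rotation":[0,0,-0.05]},{"delta_pos":[0,0,0],"rotation":[0,0,-0.05]},{"delta_pos":[0,0,0],"rotation":[0,0,0]}]';python3 tl.py 0.6378 0.0677 0.101;python3 -m inch '[{"delta_pos":[0,0,0.05],"rotation":[0,0,-0.05]},{"delta_pos":[0,0,0],"rotation":[0,0,-0.05]},{"delta_pos":[0,0,0],"rotation":[0,0,-0.05]},{"delta_pos":[0,0,0],"rotation":[0,0,-0.05]},{"delta_pos":[0,0,0],"rotation":[0,0,0]}]';python3 tl.py 0.6378 0.0677 0.101
python3 - <<'E'
from h import *
import cv2
print(get_obs()["torque"])
c=cam("wrist");a=c["color"][:,:,::-1];cv2.imwrite("pics/w15.png",cv2.resize(a[150:330,130:380],None,fx=3,fy=3,interpolation=cv2.INTER_CUBIC))
E
```

```text
time_s: 16.6
eef_pos: [0.6398, 0.0683, 0.1004]
eef_rot: [-0.001, 0.999, -0.053, 0.003]
wrist_force: [4.5, 3.5, 7.6]
opening: 0.577
tool delta cm [-0.19  0.08 -0.06] pos [0.6398 0.0683 0.1004] yaw -0.1057 tilt [0.0061 0.0009] q6 1.597 F [4.5 3.5 7.6]
time_s: 17.1
eef_pos: [0.6389, 0.0693, 0.0981]
eef_rot: [-0.001, 0.999, 0.047, 0.002]
wrist_force: [8.3, 7.2, -0.1]
opening: 0.577
tool delta cm [-0.13  0.15 -0.29] pos [0.6389 0.0693 0.0981] yaw 0.094 tilt [0.0041 0.0027] q6 1.398 F [ 8.3  7.2 -0.1]
[ 1.23881018 -1.30793203 -0.11252174]
```

View pics/w15.png

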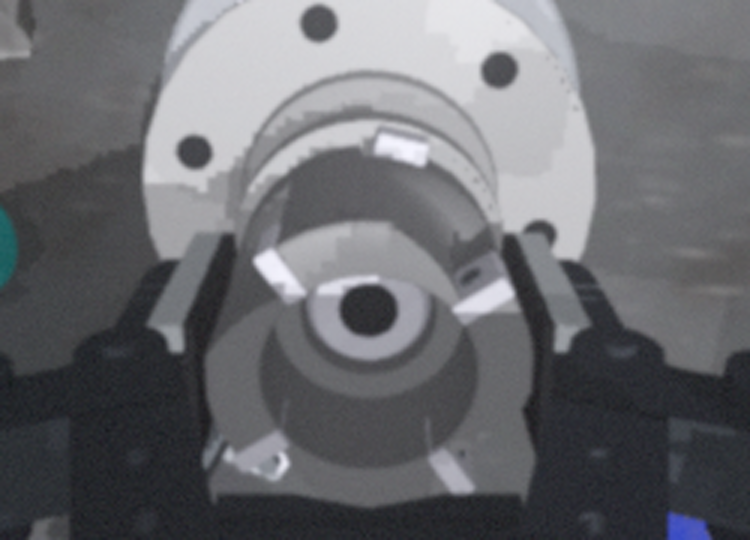

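```bash
python3 -m inch '[{"delta_pos":[0.05,-0.05,0],"rotation":[0,0,0]},{"delta_pos":[0.05,-0.05,0.1],"rotation":[0,0,0]},{"delta_pos":[0,0,0.1],"rotation":[0,0,0]},{"delta_pos":[0,0,0],"rotation":[0,0,0]}]';python3 tl.py 0.6378 0.0677 0.101
python3 - <<'E'
from h import *
print(get_obs()["torque"])
E
```

```text
time_s: 17.55
eef_pos: [0.6389, 0.0694, 0.0956]
eef_rot: [-0.001, 0.999, 0.046, 0.001]
wrist_force: [6.1, 3.9, 0.2]
opening: 0.578
tool delta cm [-0.12  0.16 -0.54] pos [0.6389 0.0694 0.0956] yaw 0.0927 tilt [0.0019 0.0011] q6 1.401 F [6.1 3.9 0.2]
[ 0.68260968 -0.96164774 -0.10455544]
```

```bash
python3 -m inch '[{"delta_pos":[0.03,-0.03,0.1],"rotation":[0,0,0]},{"delta_pos":[0,0,0.1],"rotation":[0,0,0]},{"delta_pos":[0,0,0],"rotation":[0,0,0]}]';python3 -m inch '[{"delta_pos":[0,0,0.1],"rotation":[0,0,0]},{"delta_pos":[0,0,0],"rotation":[0,0,0]}]';python3 tl.py 0.6378 0.0677 0.101;python3 -m inch '[{"delta_pos":[0,0,0.1],"rotation":[0,0,0]},{"delta_pos":[0,0,0],"rotation":[0,0,0]}]'
```

```text
time_s: 17.85
eef_pos: [0.6389, 0.0694, 0.0942]
eef_rot: [-0.0, 0.999, 0.046, 0.001]
wrist_force: [2.7, 4.1, 4.1]
opening: 0.575
time_s: 18.05
eef_pos: [0.639, 0.0694, 0.0942]
eef_rot: [-0.0, 0.999, 0.046, 0.001]
wrist_force: [-0.3, 3.6, 10.0]
opening: 0.579
tool delta cm [-0.13  0.16 -0.68] pos [0.639  0.0694 0.0942] yaw 0.0929 tilt [0.0015 0.0005] q6 1.401 F [-0.3  3.6 10. ]
time_s: 18.25
eef_pos: [0.639, 0.0694, 0.0941]
eef_rot: [-0.0, 0.999, 0.046, 0.001]
wrist_force: [-3.9, 2.6, 15.7]
opening: 0.575
```

```bash
python3 -m inch '[{"delta_pos":[0,0,-0.2],"rotation":[0,0,0]},{"delta_pos":[0,0,0],"rotation":[0,0,0]}]';python3 -m inch '[{"delta_pos":[0,0,0],"rotation":[0,0,0]},{"delta_pos":[0,0,0],"rotation":[0,0,0]},{"delta_pos":[0,0,0],"rotation":[0,0,0]},{"delta_pos":[0,0,0],"rotation":[0,0,0]},{"delta_pos":[0,0,0],"rotation":[0,0,0]}]' 8.5
python3 - <<'E'
from h import *
import cv2
c=cam("wrist");a=c["color"][:,:,::-1];cv2.imwrite("pics/w16.png",cv2.resize(a[150:330,130:380],None,fx=3,fy=3,interpolation=cv2.INTER_CUBIC))
E
```

```text
time_s: 18.45
eef_pos: [0.6389, 0.0694, 0.0942]
eef_rot: [-0.0, 0.999, 0.046, 0.001]
wrist_force: [4.1, 4.3, 5.0]
opening: 0.58
time_s: 18.95
eef_pos: [0.638, 0.0689, 0.0931]
eef_rot: [0.0, 0.999, 0.046, -0.0]
wrist_force: [0.2, -0.8, -0.3]
opening: 0.995
```

View pics/w16.png

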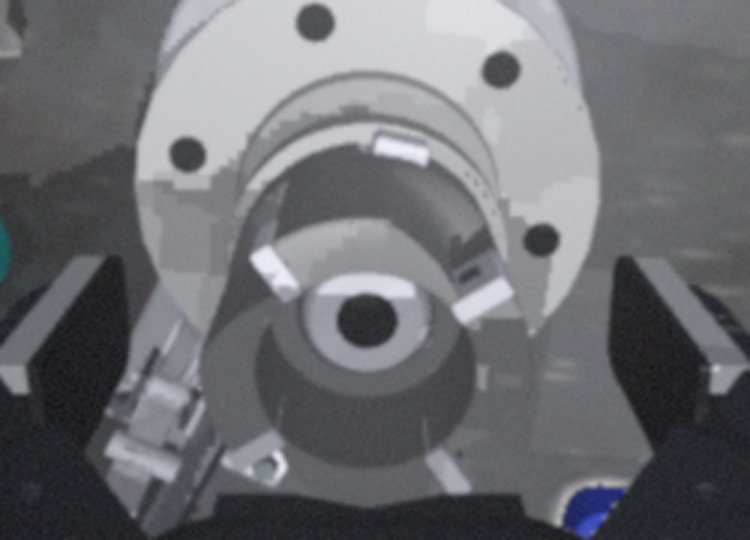

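Released with no contact. Lift away and check from above.

```bash
python3 -m inch '[{"delta_pos":[0,0,-3],"rotation":[0,0,0]},{"delta_pos":[0,0,-4],"rotation":[0,0,0]},{"delta_pos":[0,0,-4],"rotation":[0,0,0]},{"delta_pos":[0,0,-4],"rotation":[0,0,0]},{"delta_pos":[-4,0,-3],"rotation":[0,0,0]},{"delta_pos":[-4,0,-3],"rotation":[0,0,0]},{"delta_pos":[-4,0,0],"rotation":[0,0,0]},{"delta_pos":[-4,0,0],"rotation":[0,0,0]},{"delta_pos":[0,0,0],"rotation":[0,0,0]},{"delta_pos":[0,0,0],"rotation":[0,0,0]}]'
python3 - <<'E'
from h import *
import cv2
c=cam("wrist");a=c["color"][:,:,::-1];cv2.imwrite("pics/w17.png",cv2.resize(a[0:250,120:380],None,fx=2.4,fy=2.4,interpolation=cv2.INTER_CUBIC))
s=cam("scene"); cv2.imwrite("pics/s17.png",cv2.resize(s["color"][130:280,160:330,::-1],None,fx=4,fy=4,interpolation=cv2.INTER_CUBIC)[:600])
print(w2pix("scene",s,[.638,.068,.164]),w2pix("scene",s,[.638,.068,.171]))
E
```

```text
time_s: 20.0
eef_pos: [0.4788, 0.0541, 0.3042]
eef_rot: [0.0, 0.999, 0.046, 0.001]
wrist_force: [-0.2, -0.6, 0.8]
opening: 0.994
[232.97400133 175.1703874 ] [232.88207677 172.7253341 ]
```

View pics/w17.png

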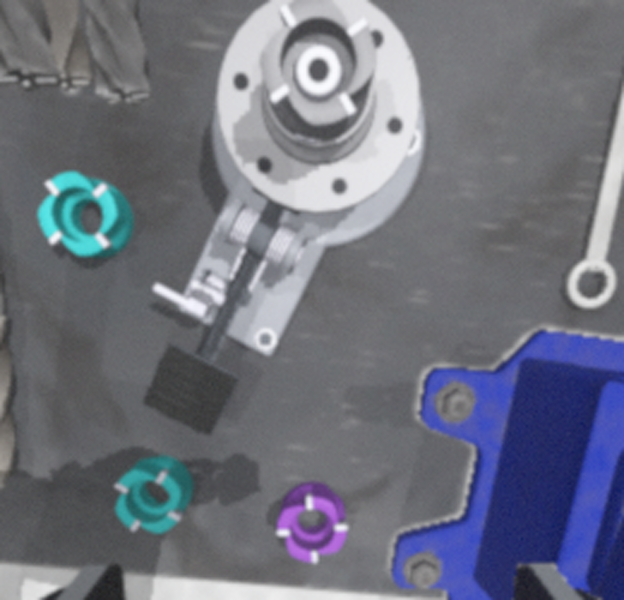

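View pics/s17.png

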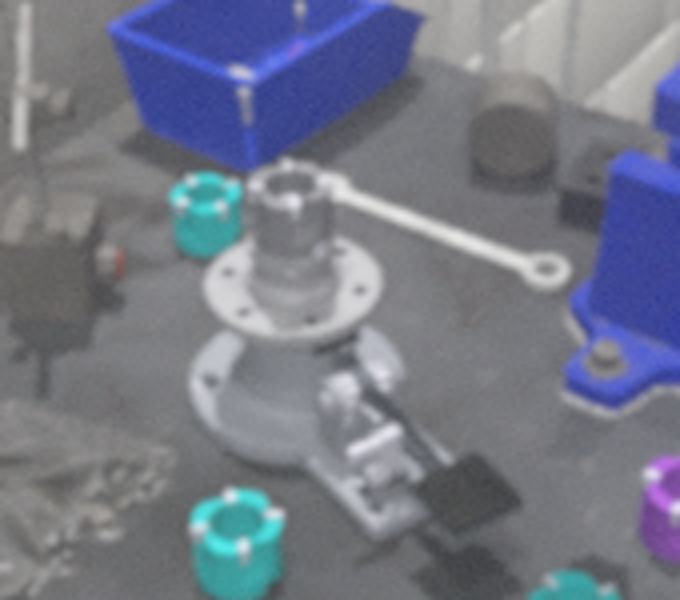

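```bash
python3 -c "
from bench import *
print(get_obs()['dq'].round(3)); print(hand_in())"
```

```text
[ 0.001  0.022 -0.011 -0.001  0.001 -0.001]
the job is handed in; nothing more can be done
None
```

I latched the brake pedal first, then turned the shell mill until it dropped over the lugs and sat home. The job is handed in at about 20 s of the 64 s; no verdict was reported.

- **Pedal:** I pushed it down until the force jumped to about 35 N at the stop. After I let go, the pad stayed down at roughly 0.27 rad, and it was still down in the last pictures.
- **Mill:** I gripped it at about 49 mm opening and turned it about 1.2 rad anticlockwise under light downward pressure. It then dropped from TCP height 0.1011 to 0.0941 m, which is exactly the 7 mm lug height, and stopped firmly. The last scene picture shows its top about 3 pixels lower, which agrees.
- **Release:** The gripper is open and about 16 cm back from the stand, with wrist force near zero. The other tools near the stand looked unmoved in the last pictures.

**What disagreed:** The fingertips sit about 3 cm short of the stated TCP, seen both in the camera pictures and from where the pad made contact. I worked from the camera and the force readings for heights instead. The spindle did not seem to slip during the turn, judging only by how the lug moved in the wrist pictures.

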